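# Load the parts-case carrier and latch its end gate

## Robot

A 6-joint arm with a two-finger parallel gripper is mounted at the origin on a cart in front of the work surface, level with it; the furniture and walls round the work are solid. World frame = base frame: x ahead of the robot, y to its left, z up, the work surface at z = 0. Lengths are in m, angles in rad, forces in N, time in s.
With the tool pointing down it reaches from about 0.35 to 0.875 m from the base axis. Payload 4.2 kg.
Tool frame: the origin (TCP) lies at the very end of the fingers, on their centre line; the grasp point (between the pads) lies 19 mm behind it (grasp_offset is the distance from the TCP to the grasp point, in m); z points along the fingers, y is the direction in which the jaws open and shut (so a half turn about z gives the same grasp; the last joint's range is limited). The gripper opens to 85 mm and grips with 20 to 120 N. Pads are 22 mm wide; open, the fingers measure 114 mm over their backs; the gripper's body (76 mm by 85 mm) begins 54 mm behind the grasp point. The pads swing forward as they close: fully open they stand 13 mm farther back than shut.
Start: joints at [1.478, 0.385, 0.008, 0, -1.194, -0.259], TCP at [0.215, 0.587, 0.231] pointing down, gripper open.
Joint ranges: [-3.14, 3.14], [-1.21, 2.06], [-1.07, 1.41], [-3.16, 2.05], [-2.99, -0.16], [-3.1, 3.1]. Speed limits (rad/s): [2.79, 2.79, 3.14, 3.14, 3.14, 3.14].

## Interface

Orientations are given as a unit quaternion [w, x, y, z].
In Python, from station import get_state, read_camera, job_done, grasp_offset gives the robot as it stands.
- The arm moves only by the shell command python3 -m jog 'ROWS' [FORCE]. ROWS is JSON, a list of rows, each a list of 3 entries, a list of its own where there are three numbers: the shift along the tool's x, y, z in cm, then the turn, a rotation vector about the tool's x, y, z in degrees, then the closure, from 0 (fully open) to 1 (shut). A call has 1 to 10 rows; each row shifts and turns the commanded pose from where the row before left it, along the tool's axes as they then stand; what a row does not reach is not made up. A row lasts 1/12 s, in which the tool goes at most 41.7 mm and 7.16 degrees, less where a joint would pass 70% of its speed; a pose out of reach is approached as far as the arm can. A call is refused whole if a number of a shift passes 4.17 or a number of a turn 7.16, either way. A call with a gripper value outside its range is refused whole. The fingers move at their own pace and stop on an object; FORCE is the grip in N (left out, the last holds). Time passes only in rows, so rows that do not move let the fingers close. It gives the time, the measured TCP pose, the force and the opening at its end, in the units of the state.
- get_state(): the state, without advancing time (a new reading comes with each control period).
- read_camera(name): name is "scene" or "top" or "wrist"; returns a dict with "color" (384x512x3 uint8, red, green, blue), "vertical_fov" (degrees; the focal length in pixels is half the picture's height over the tangent of half this angle, whatever the lens; pixels are square), "cx", "cy" (the principal point, pixels), "eye" and "rotation" of the camera in the world. Camera axes: x right, y up, looking along -z (the intrinsics and any distortion apply to the point x, -y, -z); pixel columns grow to the right and rows downward; lengths in m; the calibration is good to about 2 mm. A picture is of the moment at which its call begins. There is no depth.
- job_done(): hands the job in, once; it reports no verdict.
The state is a dict: "t": time; "joints": joint angles; "dq": joint speeds; "effort": joint torques, N m; "tool_pos": TCP position; "tool_rot": TCP orientation; "ft_force": force on the tool from outside, world axes, zero at the start; "moment": the same for the moment, N m; "width": opening from 0.0 (shut) to 1.0 (fully open).
Only numpy, scipy, OpenCV 4.12 (cv2) and the standard library are available. Lean on these libraries where they do the work, as an engineer would, in place of code of your own. Each camera call takes 0.05 s, during which the arm holds its last target. There are 200 camera calls.

## Task

Slide every orange case standing ready on the bench down between the close-set grey dividers in the blue carrier, spreading them apart with it, so that all stand upright on its floor and a divider still stands at each end of the row. When all are in, swing the latch's wire loop over and hook its cross bar behind the keeper on the end gate, then push the red lever over and down until it snaps flat and holds the gate shut. Leave everything else on the bench where it is.

Things in the scene. Friction and masses are not known exactly. Their poses are not given: they have to be found in the camera images.
- carrier: blue carrier, fixed: open trough for a row of upright cases, sliding dividers, latch ledge along one side. Origin: centre of the trough, on the bench; x along the row to the sliding gate, y to the ledge, z up. Floor 6 mm up; side walls 40 mm high, inner faces at y -45 and +45 mm; fixed end wall 50 mm high, inner face x -103 mm; gate's inner face x +103 mm when shut.
- ledge (a point): middle of the latch ledge's top, 30 mm above the bench; the ledge is 54 mm wide and 250 mm long and carries the latch on its centre line (carrier y = 78 mm)
- orange_1: orange case with black grip tab; None if absent. Origin: centre of underside; x thickness 32 mm (middle 52 mm of the width tapers over the lowest 18 mm to 20 mm), y width 80 mm, z up. Under each y end a foot 40 mm (x) by 14 mm, 10 mm high, that passes beside the dividers. Body 54 mm high; tab z 54 to 90 mm, 16 mm (x) by 40 mm (y), gripped either way. 0.2 kg.
- orange_2: orange case with black grip tab; None if absent. Origin: centre of underside; x thickness 32 mm (middle 52 mm of the width tapers over the lowest 18 mm to 20 mm), y width 80 mm, z up. Under each y end a foot 40 mm (x) by 14 mm, 10 mm high, that passes beside the dividers. Body 54 mm high; tab z 54 to 90 mm, 16 mm (x) by 40 mm (y), gripped either way. 0.2 kg.
- orange_3: orange case with black grip tab; None if absent. Origin: centre of underside; x thickness 32 mm (middle 52 mm of the width tapers over the lowest 18 mm to 20 mm), y width 80 mm, z up. Under each y end a foot 40 mm (x) by 14 mm, 10 mm high, that passes beside the dividers. Body 54 mm high; tab z 54 to 90 mm, 16 mm (x) by 40 mm (y), gripped either way. 0.2 kg.
- orange_4: orange case with black grip tab; None if absent. Origin: centre of underside; x thickness 32 mm (middle 52 mm of the width tapers over the lowest 18 mm to 20 mm), y width 80 mm, z up. Under each y end a foot 40 mm (x) by 14 mm, 10 mm high, that passes beside the dividers. Body 54 mm high; tab z 54 to 90 mm, 16 mm (x) by 40 mm (y), gripped either way. 0.2 kg.
- divider_a: grey divider plate, 14 mm thick (x, along the row), 46 mm wide (y), 54 mm high, the top 18 mm tapered to 2 mm; always upright; slides along the row against a light spring (80 N/m). Origin: centre of its underside. divider_a, b, c, d, e stand in this order along the carrier's +x, 39 mm apart (25 mm gaps) when the trough is empty.
- divider_b: grey divider plate, 14 mm thick (x, along the row), 46 mm wide (y), 54 mm high, the top 18 mm tapered to 2 mm; always upright; slides along the row against a light spring (80 N/m). Origin: centre of its underside. divider_a, b, c, d, e stand in this order along the carrier's +x, 39 mm apart (25 mm gaps) when the trough is empty.
- divider_c: grey divider plate, 14 mm thick (x, along the row), 46 mm wide (y), 54 mm high, the top 18 mm tapered to 2 mm; always upright; slides along the row against a light spring (80 N/m). Origin: centre of its underside. divider_a, b, c, d, e stand in this order along the carrier's +x, 39 mm apart (25 mm gaps) when the trough is empty.
- divider_d: grey divider plate, 14 mm thick (x, along the row), 46 mm wide (y), 54 mm high, the top 18 mm tapered to 2 mm; always upright; slides along the row against a light spring (80 N/m). Origin: centre of its underside. divider_a, b, c, d, e stand in this order along the carrier's +x, 39 mm apart (25 mm gaps) when the trough is empty.
- divider_e: grey divider plate, 14 mm thick (x, along the row), 46 mm wide (y), 54 mm high, the top 18 mm tapered to 2 mm; always upright; slides along the row against a light spring (80 N/m). Origin: centre of its underside. divider_a, b, c, d, e stand in this order along the carrier's +x, 39 mm apart (25 mm gaps) when the trough is empty.
- gate (a joint): aluminium end gate (8 mm thick, top 53 mm above the bench), slides along the carrier's x: 0 = shut, 0.016 = fully open; a spring pushes it open (5 N when open, 13 N when shut), so only the latch keeps it shut. It carries the keeper.
- lever (a joint): red lever, 15 mm wide, 6 mm thick, hinged about the carrier's y: 0 = closed, flat, pointing to carrier -x; pi/2 = upright; 2.2 to 2.6 = open, leaning to the gate (+x). Stays where left (0.035 N m). Closed by pushing its tip up and over towards -x, then down flat; with the loop hooked this draws the gate shut (up to 5 N at the tip); it passes dead centre over the last few degrees and stays down.
- loop (a joint): wire loop's hinge on the lever. The loop's elevation above carrier +x = loop - lever + 0.04 rad. At the start (4.4, limit 4.45) it is thrown back, leaning 10 to 40 degrees past upright to -x. Swings freely: tipped past upright towards the gate it falls by its own weight. 0 when the latch is closed, about 2.0 to 2.5 when hooked with the lever open.
- lever_tip (a point): middle of the lever's thumb end, 56 mm from the pivot (lever end at 64 mm)
- lever_pivot (a point): lever pivot, on the latch centre line, 52 mm above the bench
- loop_pin (a point): pin on the lever about which the loop swings, 16 mm from the pivot
- loop_bar (a point): middle of the loop's black cross bar (10 mm thick, 30 mm long along the carrier's y), 88 mm from the loop pin; two 5 mm steel side wires run to it 15 mm either side of the centre line
- keeper (a point): where the bar's centre lies when hooked tight; moves with the gate, axes as the carrier's. The keeper is a steel hook plate 16 mm wide, 6 mm thick, just on the -x side of this point, its top 15 mm above it. With the lever open the falling bar comes down 5 to 10 mm clear behind it (+x side) and rests on the gate's step at this height.
- tape_roll: black roll of tape, 55 mm across, 19 mm high, lying flat; a bystander, not to be moved. Origin under its middle.
- tape_measure: yellow tape measure, 64x96 mm, 37 mm high; a bystander, not to be moved. Origin under its middle.
- spanner: steel combination spanner, 202 mm long, 9 mm high; a bystander, not to be moved. Origin under its middle.
- grease_tin: round tin with a printed label, 75 mm across, 58 mm high; a bystander, not to be moved. Origin under its middle.
There are look-alikes about, which are no part of the job. What is shaped like the orange_4 but green is not meant.

How it is judged:
By the outcome, as a careful person would: the job done as asked, in the order asked, and still so for the second after the job is handed in, with the robot touching nothing.
Of orange_1, orange_2, orange_3, orange_4 only 3 to 4 are there at a start; the rules pass over those that are not, and their reading is None.
At some moment in a run one of orange_1, orange_2, orange_3, orange_4 may be knocked a few centimetres aside while the robot is not near it.
It also fails if it takes over 200 s, if anything falls off the work surface, if the arm or the gripper's body presses on something with over 40 N, if the wrist force passes 120 N, or if a joint passes its speed limit or range.

## Working session

There is one attempt and no reset: what is moved stays moved. The work goes in short steps, Python scripts to look and compute and a shell command to move; the robot and the scene stay as the last step left them, time stands still between calls to the robot, and variables do not carry over. Pictures are saved under pics/ and viewed, about 12 in all and at most 16, crops included, and the job is handed in when it is done.

```bash
ls; mkdir -p pics; cat > h.py <<'E'
import numpy as np, cv2
from station import get_state, read_camera, job_done, grasp_offset
from scipy.spatial.transform import Rotation as R
def cam(n,save=None):
    c=read_camera(n)
    if save: cv2.imwrite('pics/'+save,c['color'][:,:,::-1])
    return c
def f(c): return c['color'].shape[0]/2/np.tan(np.radians(c['vertical_fov'])/2)
def ray(c,u,v):
    d=np.array([(u-c['cx'])/f(c),-(v-c['cy'])/f(c),-1.])
    return np.array(c['eye']),np.array(c['rotation']).reshape(3,3)@d
def onz(c,u,v,z):
    e,d=ray(c,u,v); return e+d*(z-e[2])/d[2]
def proj(c,p):
    q=np.array(c['rotation']).reshape(3,3).T@(np.array(p)-c['eye'])
    return c['cx']+f(c)*q[0]/-q[2], c['cy']-f(c)*q[1]/-q[2]
def tool():
    s=get_state(); w,x,y,z=s['tool_rot']
    return np.array(s['tool_pos']),R.from_quat([x,y,z,w])
def to(p,yaw=None):
    "cm in tool axes to reach world p"
    t,r=tool(); print('tcp',t.round(4),'shift cm',(r.inv().apply(np.array(p)-t)*100).round(2),'y axis',r.apply([0,1,0]).round(3),'z',r.apply([0,0,1]).round(3))
E
python3 - <<'E'
from h import *
for n in ('scene','top'):
    c=cam(n,n+'0.png'); print({k:v for k,v in c.items() if k!='color'})
print(get_state(), grasp_offset); to([.5,0,.2])
E
```

```text
pics
{'vertical_fov': 57.45669504999286, 'cx': 260.8210410747982, 'cy': 197.62206194491307, 'eye': array([ 0.1430833 , -0.56279325,  0.56859344]), 'rotation': array([ 0.84479651,  0.43393231, -0.14764496, -0.27608436])}
{'vertical_fov': 43.609268257066525, 'cx': 258.3221075998246, 'cy': 195.98016675641986, 'eye': array([0.44563782, 0.01269919, 1.40286363]), 'rotation': array([ 0.71690406,  0.02625339, -0.02657911, -0.69617015])}
{'t': 0.1, 'joints': array([ 1.47759321e+00,  3.85481977e-01,  6.79715602e-03, -4.16260823e-04,
       -1.19396711e+00, -2.58589627e-01]), 'dq': array([ 0.0015454 , -0.00029854,  0.00130418,  0.00234657, -0.00031185,
       -0.0003637 ]), 'effort': array([-1.82055182e-04, -3.93324029e+01,  1.88927579e+01,  4.19788778e+00,
       -2.60822279e-03,  8.50025884e-06]), 'tool_pos': array([0.21518115, 0.58626285, 0.2303459 ]), 'tool_rot': array([ 9.40610086e-04,  9.84556199e-01, -1.75066252e-01, -1.16159465e-04]), 'ft_force': array([-0.59952489,  0.1453344 , -0.17395928]), 'moment': array([0.04741615, 0.00809022, 0.01926629]), 'width': 0.9990213756262045} 0.0187
tcp [0.2152 0.5863 0.2303] shift cm [46.95 45.21  3.12] y axis [-0.345 -0.939  0.002] z [-0.001 -0.002 -1.   ]
```

```bash
python3 - <<'E'
s=open('h.py').read()
s=s.replace("np.array(c['rotation']).reshape(3,3)","cR(c)").replace("def f(c)","def cR(c):\n    w,x,y,z=c['rotation']; return R.from_quat([x,y,z,w]).as_matrix()\ndef f(c)")
open('h.py','w').write(s)
E
```

```text
(no output)
```

View pics/top0.png

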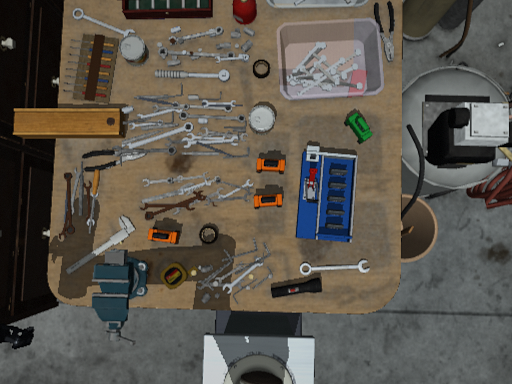

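View pics/scene0.png

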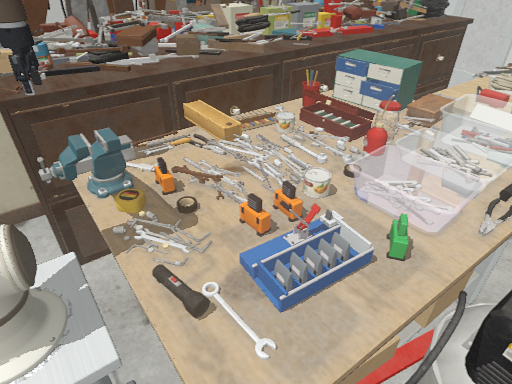

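```bash
python3 - <<'E'
from h import *
c=cam('top'); im=c['color']; hsv=cv2.cvtColor(im,cv2.COLOR_RGB2HSV)
def blobs(lo,hi,z,mina):
    m=cv2.inRange(hsv,lo,hi); m=cv2.morphologyEx(m,cv2.MORPH_CLOSE,np.ones((7,7)))
    for k in cv2.findContours(m,0,2)[0]:
        if cv2.contourArea(k)<mina: continue
        b=cv2.boxPoints(cv2.minAreaRect(k)); P=np.array([onz(c,u,v,z)[:2] for u,v in b])
        e=P[1]-P[0],P[2]-P[1]; L=[np.linalg.norm(x) for x in e]; l=e[int(L[1]>L[0])]
        print(cv2.minAreaRect(k)[0],'ctr',P.mean(0).round(4),'size',np.round(L,3),'long ang',np.degrees(np.arctan2(l[1],l[0])).round(1)%180)
print('orange');blobs((5,180,120),(18,255,255),.054,80)
print('blue');blobs((105,150,60),(125,255,255),.04,800)
print('green');blobs((50,150,60),(75,255,255),.054,80)
print('red');blobs((0,180,120),(4,255,255),.08,10)
cv2.imwrite('pics/t1.png',cv2.resize(im[130:280,130:390,::-1],None,fx=3,fy=3,interpolation=cv2.INTER_CUBIC))
E
```

```text
orange
(161.71998596191406, 235.45999145507812) ctr [0.4279 0.2807] size [0.03  0.078] long ang 83.6
(267.5078125, 200.12452697753906) ctr [ 0.5357 -0.0127] size [0.078 0.031] long ang 95.3
(270.4943542480469, 164.1187744140625) ctr [ 0.6381 -0.0183] size [0.032 0.078] long ang 88.9
(62.5, 121.5) ctr [0.743  0.5776] size [0.18  0.049] long ang 91.7
blue
(326.72674560546875, 196.22259521484375) ctr [ 0.5535 -0.1812] size [0.247 0.158] long ang 176.7
green
(360.2760314941406, 125.83094787597656) ctr [ 0.7557 -0.271 ] size [0.036 0.079] long ang 36.900000000000006
red
(312.3647766113281, 176.48770141601562) ctr [ 0.6033 -0.1347] size [0.043 0.017] long ang 176.1
```

View pics/t1.png

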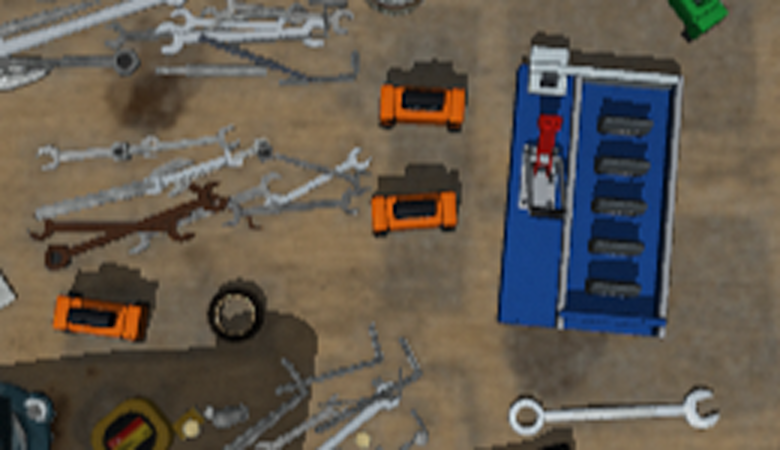

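```bash
python3 -m jog '[[[0,0,0],[0,0,7.16],0],[[0,0,0],[0,0,7.16],0],[[0,0,0],[0,0,7.16],0],[[0,0,0],[0,0,7.16],0],[[0,0,0],[0,0,7.16],0],[[0,0,0],[0,0,7.16],0],[[0,0,0],[0,0,7.16],0],[[0,0,0],[0,0,7.16],0],[[0,0,0],[0,0,7.16],0],[[0,0,0],[0,0,0],0]]'; python3 -c "
from h import *
to([.536,-.013,.23])"
```

```text
t: 0.98
tool_pos: [0.2153, 0.5865, 0.2309]
tool_rot: [0.0, 0.739, -0.674, 0.0]
ft_force: [0.6, -0.3, -0.6]
width: 0.997
tcp [0.2153 0.5865 0.2309] shift cm [ 62.65 -26.42   0.13] y axis [-0.996 -0.092  0.   ] z [-0.    -0.001 -1.   ]
```

```bash
R='x'; python3 -m jog '[[[3.1,-1.3,0],[0,0,0],0],[[3.1,-1.3,0],[0,0,0],0],[[3.1,-1.3,0],[0,0,0],0],[[3.1,-1.3,0],[0,0,0],0],[[3.1,-1.3,0],[0,0,0],0],[[3.1,-1.3,0],[0,0,0],0],[[3.1,-1.3,0],[0,0,0],0],[[3.1,-1.3,0],[0,0,0],0],[[3.1,-1.3,0],[0,0,0],0],[[3.1,-1.3,0],[0,0,0],0]]' >/dev/null; python3 -m jog '[[[3.1,-1.3,0],[0,0,0],0],[[3.1,-1.3,0],[0,0,0],0],[[3.1,-1.3,0],[0,0,0],0],[[3.1,-1.3,0],[0,0,0],0],[[3.1,-1.3,0],[0,0,0],0],[[3.1,-1.3,0],[0,0,0],0],[[3.1,-1.3,0],[0,0,0],0],[[3.1,-1.3,0],[0,0,0],0],[[3.1,-1.3,0],[0,0,0],0],[[0,0,0],[0,0,0],0]]'; python3 -c "
from h import *
to([.536,-.013,.23]); c=cam('wrist','w1.png'); print({k:v for k,v in c.items() if k!='color'})"
```

```text
t: 2.65
tool_pos: [0.5184, 0.0197, 0.2309]
tool_rot: [0.0, 0.739, -0.674, 0.0]
ft_force: [0.6, 0.4, 0.9]
width: 1.004
tcp [0.5184 0.0197 0.2309] shift cm [ 3.42 -1.45  0.09] y axis [-0.996 -0.092  0.   ] z [-0.    -0.001 -1.   ]
{'vertical_fov': 67.55838827889568, 'cx': 254.59691709098033, 'cy': 186.39371417572065, 'eye': array([ 0.52610779, -0.06122305,  0.37502128]), 'rotation': array([-0.04563365,  0.00791321, -0.15956589,  0.98610024])}
```

View pics/w1.png

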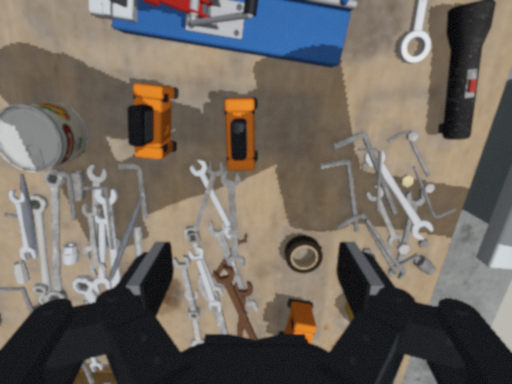

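```bash
cat >> h.py <<'E'
def rects(c,lo,hi,z,mina,k=7):
    hsv=cv2.cvtColor(c['color'],cv2.COLOR_RGB2HSV)
    m=cv2.inRange(hsv,lo,hi); m=cv2.morphologyEx(m,cv2.MORPH_CLOSE,np.ones((k,k)))
    for q in cv2.findContours(m,0,2)[0]:
        if cv2.contourArea(q)<mina: continue
        b=cv2.boxPoints(cv2.minAreaRect(q)); P=np.array([onz(c,u,v,z)[:2] for u,v in b])
        e=P[1]-P[0],P[2]-P[1]; L=[np.linalg.norm(x) for x in e]; l=e[int(L[1]>L[0])]
        print(np.round(cv2.minAreaRect(q)[0]),'ctr',P.mean(0).round(4),'size',np.round(L,3),'long ang',np.degrees(np.arctan2(l[1],l[0])).round(1)%180)
ORANGE=((5,180,90),(18,255,255))
E
python3 - <<'E'
from h import *
c=cam('wrist'); rects(c,*ORANGE,.054,150,15); c['color']
to([.5355,-.0128,.15])
E
```

```text
[301. 321.] ctr [0.4318 0.2398] size [0.067 0.039] long ang 87.4
[238. 132.] ctr [ 0.5383 -0.0135] size [0.031 0.077] long ang 95.2
[152. 119.] ctr [ 0.6335 -0.0186] size [0.042 0.079] long ang 90.1
tcp [0.5168 0.0225 0.2308] shift cm [ 3.69 -1.54  8.08] y axis [-0.996 -0.094  0.001] z [-0.001 -0.    -1.   ]
```

```bash
python3 -m jog '[[[1.8,-0.9,0],[0,0,0],0],[[1.75,-0.8,0],[0,0,0],0],[[0,0,4],[0,0,0],0],[[0,0,4],[0,0,0],0.3],[[0,0,3],[0,0,0],0.3],[[0,0,0],[0,0,0],0.3]]'; python3 -c "
from h import *
to([.537,-.013,.06])"
```

```text
t: 3.25
tool_pos: [0.5318, -0.0099, 0.1153]
tool_rot: [0.005, 0.74, -0.672, -0.004]
ft_force: [-1.2, -0.7, -0.2]
width: 0.7
tcp [ 0.5318 -0.0099  0.1153] shift cm [ 0.36 -0.56  5.52] y axis [-0.995 -0.096  0.014] z [-0.014 -0.002 -1.   ]
```

```bash
python3 -m jog '[[[0,0,0],[0,0,0],0.3],[[0,0,0],[0,0,0],0.3]]';  python3 -c "
from h import *
to([.537,-.013,.06]); c=cam('wrist','w2.png')"
```

```text
t: 3.42
tool_pos: [0.5384, -0.0092, 0.1233]
tool_rot: [-0.001, 0.741, -0.672, 0.001]
ft_force: [0.1, -0.6, 0.0]
width: 0.701
tcp [ 0.5384 -0.0092  0.1233] shift cm [0.36 0.2  6.33] y axis [-0.995 -0.097 -0.003] z [ 0.003  0.    -1.   ]
```

View pics/w2.png

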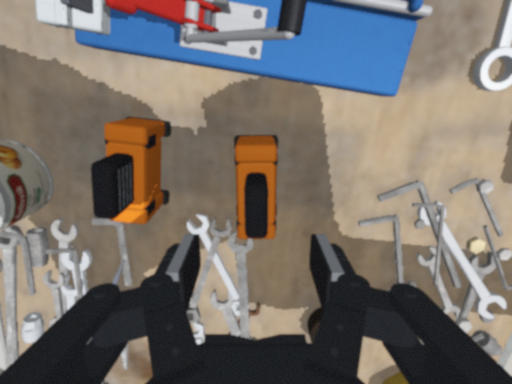

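```bash
python3 -m jog '[[[0.35,0.1,2.5],[0,0,0],0.3],[[0,0,2.5],[0,0,0],0.3],[[0,0,1.2],[0,0,0],0.3],[[0,0,0],[0,0,0],0.3],[[0,0,0],[0,0,0],0.3],[[0,0,0],[0,0,0],1],[[0,0,0],[0,0,0],1],[[0,0,0],[0,0,0],1],[[0,0,0],[0,0,0],1],[[0,0,0],[0,0,0],1]]' 60;  python3 -m jog '[[[0,0,0],[0,0,0],1],[[0,0,-3],[0,0,0],1],[[0,0,-4],[0,0,0],1],[[0,0,-4],[0,0,0],1],[[0,0,-2.5],[0,0,0],1],[[0,0,0],[0,0,0],1],[[0,0,0],[0,0,0],1],[[0,0,0],[0,0,0],1]]'; python3 -c "
from h import *
to([.537,-.013,.06]); c=cam('wrist','w3.png');rects(c,*ORANGE,.054,150,15); c=cam('top','t3.png');rects(c,*ORANGE,.054,80)"
```

```text
t: 4.3
tool_pos: [0.5371, -0.0135, 0.0605]
tool_rot: [-0.001, 0.74, -0.673, 0.001]
ft_force: [-0.3, 1.3, 4.2]
width: 0.177
t: 4.97
tool_pos: [0.5349, -0.0138, 0.1928]
tool_rot: [0.001, 0.739, -0.673, -0.001]
ft_force: [-0.2, -0.4, -2.2]
width: 0.18
tcp [ 0.5349 -0.0138  0.1928] shift cm [-0.06 -0.26 13.28] y axis [-0.996 -0.093  0.003] z [-0.003  0.    -1.   ]
[254. 192.] ctr [0.5332 0.0065] size [0.056 0.081] long ang 97.1
[156. 157.] ctr [ 0.6342 -0.0209] size [0.039 0.082] long ang 90.5
[162. 236.] ctr [0.4277 0.2807] size [0.031 0.078] long ang 83.2
[ 70. 121.] ctr [0.7451 0.5563] size [0.188 0.052] long ang 91.7
```

View pics/w3.png

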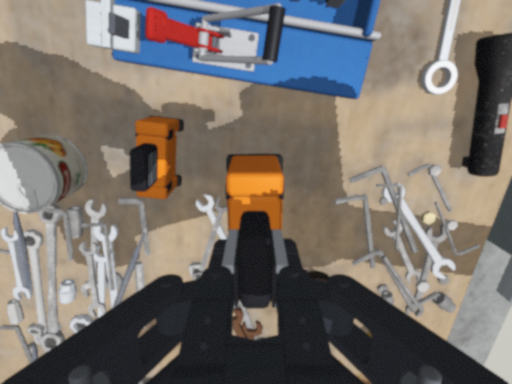

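```bash
python3 -m jog '[[[2,-0.7,-3],[0,0,0],1],[[2,-0.7,-3],[0,0,0],1],[[0,0,0],[0,0,0],1],[[0,0,0],[0,0,0],1],[[0,0,0],[0,0,0],1]]'; python3 -c "
from h import *
c=cam('wrist','w4.png'); np.savez('w4.npz',**c)"
```

```text
t: 5.48
tool_pos: [0.5529, -0.0522, 0.2522]
tool_rot: [0.001, 0.739, -0.673, -0.002]
ft_force: [0.2, -0.4, -2.6]
width: 0.174
```

View pics/w4.png

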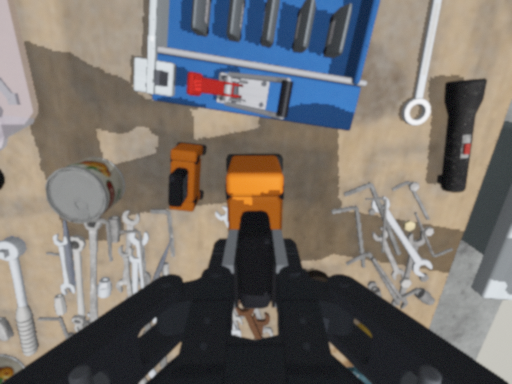

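```bash
python3 -m jog '[[[2,0,-2],[0,0,0],1],[[3,0,-2],[0,0,0],1],[[3,0,0],[0,0,0],1],[[0,0,0],[0,0,0],1],[[0,0,0],[0,0,0],1],[[0,0,0],[0,0,0],1]]'; python3 -c "
from h import *
c=cam('wrist','w5.png'); np.savez('w5.npz',**c); cv2.imwrite('pics/w5c.png',cv2.resize(c['color'][0:240,120:440,::-1],None,fx=2.5,fy=2.5,interpolation=2))"
```

```text
t: 6.03
tool_pos: [0.5607, -0.1314, 0.2925]
tool_rot: [0.001, 0.74, -0.673, -0.002]
ft_force: [-0.8, -0.8, -1.7]
width: 0.18
```

View pics/w5c.png

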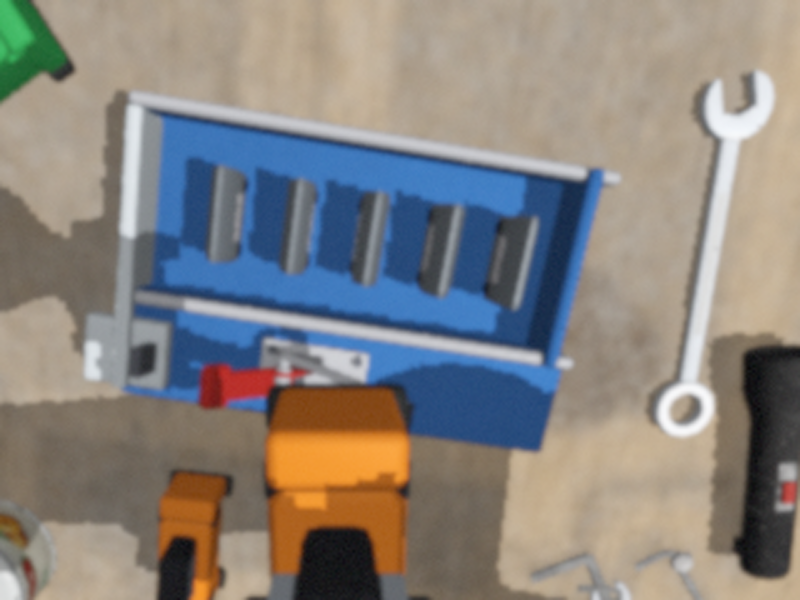

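```bash
python3 - <<'E'
from h import *
c=dict(np.load('w5.npz')); 
cr=lambda x,y:(x/2.5+120-.3,y/2.5-.3)
P={n:onz(c,*cr(*p),z)[:2] for n,p,z in [('o1',(132,97),.04),('o2',(618,179),.04),('i1',(137,297),.04),('i2',(570,362),.04),('ew1',(590,172),.05),('ew2',(547,358),.05)]}
for n in P: print(n,P[n].round(4))
do=P['o1']-P['o2'];di=P['i1']-P['i2']
print(np.degrees(np.arctan2(do[1],do[0])),np.degrees(np.arctan2(di[1],di[0])))
a=np.radians(-3.3); ex=np.array([np.cos(a),np.sin(a)]); ey=np.array([-ex[1],ex[0]])
for n in P: print(n,'x',(P[n]@ex).round(4),'y',(P[n]@ey).round(4))
# rectify plane z=.06 in carrier axes about guess
o=np.array([.5535,-.21])
W=[o+ex*u+ey*v for u,v in [(-.13,-.07),(.13,-.07),(.13,.13),(-.13,.13)]]
src=np.float32([proj(c,[*w,.06]) for w in W]); s=3000
dst=np.float32([(0,.2*s),(.26*s,.2*s),(.26*s,0),(0,0)])
im=cv2.warpPerspective(c['color'][:,:,::-1],cv2.getPerspectiveTransform(src,dst),(780,600),flags=2)
for k in range(0,780,60): cv2.line(im,(k,590),(k,599),(0,0,255),1)
cv2.imwrite('pics/rect.png',im)
E
```

```text
o1 [ 0.6746 -0.2638]
o2 [ 0.4258 -0.2494]
i1 [ 0.6715 -0.1666]
i2 [ 0.4318 -0.1538]
ew1 [ 0.4441 -0.2504]
ew2 [ 0.4481 -0.1563]
-3.305087594882386 -3.0699408655344613
o1 x 0.6886 y -0.2245
o2 x 0.4394 y -0.2245
i1 x 0.68 y -0.1277
i2 x 0.4399 y -0.1287
ew1 x 0.4578 y -0.2244
ew2 x 0.4563 y -0.1302
```

View pics/rect.png

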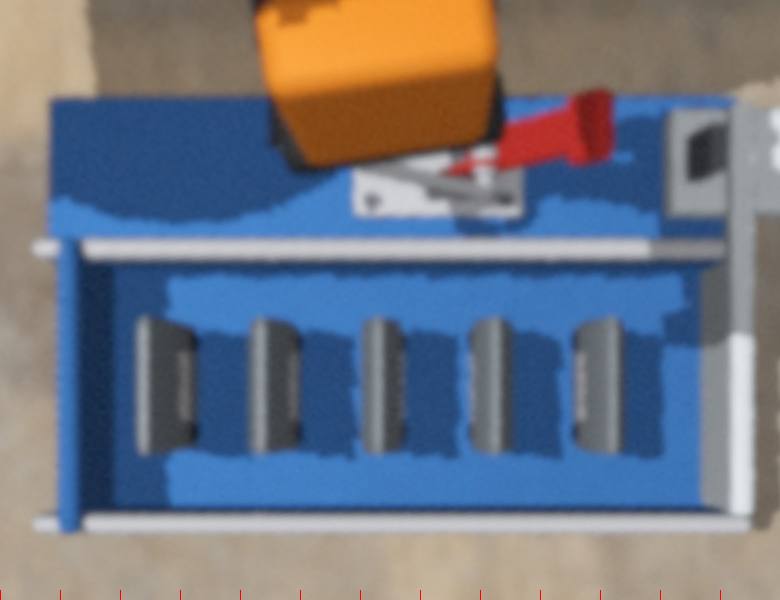

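```bash
cat >> h.py <<'E'
O=np.array([.5494,-.2083]); A=np.radians(-3.2)
def car(x,y): 
    return O+[x*np.cos(A)-y*np.sin(A),x*np.sin(A)+y*np.cos(A)]
def tocar(p): 
    d=np.array(p[:2])-O; return np.array([d[0]*np.cos(A)+d[1]*np.sin(A),-d[0]*np.sin(A)+d[1]*np.cos(A)])
def yaw():
    t,r=tool(); v=r.apply([0,1,0]); print('tool y yaw',np.degrees(np.arctan2(v[1],v[0])).round(2)%360,'carrier xy',(tocar(t)*1000).round(1),'z',t[2].round(4))
E
python3 -m jog '[[[0,0,0],[0,0,4.3],1],[[0,0,0],[0,0,4.3],1],[[0,0,0],[0,0,0],1],[[0,0,0],[0,0,0],1]]'; python3 -c "
from h import *
yaw(); to([*car(-.0195,0),.0665])"
```

```text
t: 6.42
tool_pos: [0.5614, -0.1309, 0.2938]
tool_rot: [-0.0, -0.688, 0.725, 0.0]
ft_force: [-0.1, 0.1, -1.7]
width: 0.176
tool y yaw 176.99 carrier xy [ 7.6 77.9] z 0.2938
tcp [ 0.5614 -0.1309  0.2938] shift cm [ 7.78  2.71 22.73] y axis [-0.999  0.052  0.001] z [-0.001  0.    -1.   ]
```

```bash
python3 -m jog '[[[2.6,0.9,0],[0,0,0],1],[[2.6,0.9,0],[0,0,0],1],[[2.6,0.9,0],[0,0,0],1],[[0,0,3],[0,0,0],1],[[0,0,4],[0,0,0],1],[[0,0,4],[0,0,0],1],[[0,0,3],[0,0,0],1],[[0,0,1],[0,0,0],1],[[0,0,0],[0,0,0],1],[[0,0,0],[0,0,0],1]]'; python3 -m jog '[[[0,0,0],[0,0,0],1],[[0,0,0],[0,0,0],1]]'; python3 -c "
from h import *
yaw(); to([*car(-.0195,0),.0665]); c=cam('scene'); cv2.imwrite('pics/s1.png',cv2.resize(c['color'][180:330,220:400,::-1],None,fx=4,fy=4,interpolation=2))"
```

```text
t: 7.25
tool_pos: [0.5314, -0.2083, 0.1454]
tool_rot: [0.0, -0.688, 0.726, -0.001]
ft_force: [-0.0, 0.0, -1.3]
width: 0.179
t: 7.42
tool_pos: [0.532, -0.2084, 0.1469]
tool_rot: [0.001, -0.687, 0.726, -0.002]
ft_force: [0.2, 0.1, -2.5]
width: 0.176
tool y yaw 176.86 carrier xy [-17.4  -1.1] z 0.1469
tcp [ 0.532  -0.2084  0.1469] shift cm [-0.11  0.25  8.04] y axis [-0.998  0.055 -0.005] z [ 0.005 -0.001 -1.   ]
```

View pics/s1.png

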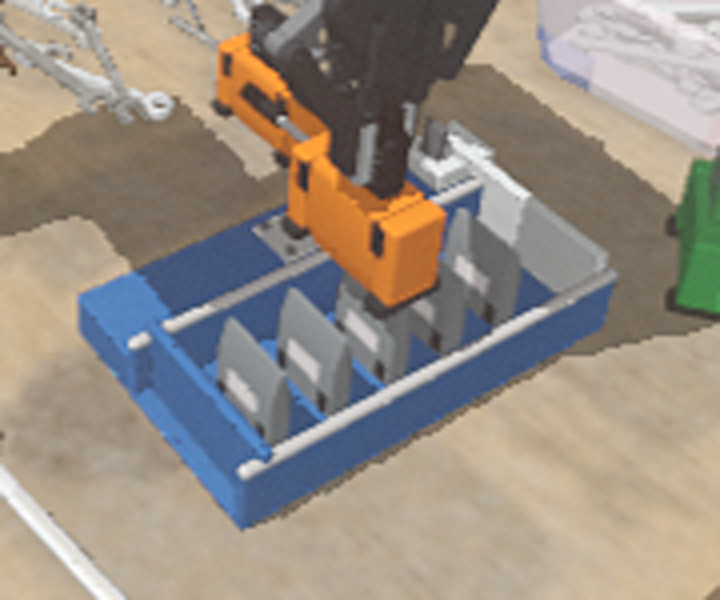

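```bash
python3 -m jog '[[[-0.1,0.2,1.5],[0,0,0],1],[[0,0,1.5],[0,0,0],1],[[0,0,1],[0,0,0],1],[[0,0,0.5],[0,0,0],1],[[0,0,0],[0,0,0],1]]'; python3 -m jog '[[[0,0,1],[0,0,0],1],[[0,0,1],[0,0,0],1],[[0,0,0],[0,0,0],1]]';python3 -m jog '[[[0,0,0.6],[0,0,0],1],[[0,0,0.4],[0,0,0],1],[[0,0,0],[0,0,0],1]]'; python3 -c "
from h import *
yaw(); to([*car(-.0195,0),.0665])"
```

```text
t: 7.88
tool_pos: [0.528, -0.2071, 0.0988]
tool_rot: [-0.0, -0.687, 0.727, 0.0]
ft_force: [0.8, -0.1, -2.0]
width: 0.177
t: 8.13
tool_pos: [0.5273, -0.2069, 0.0774]
tool_rot: [-0.001, -0.687, 0.727, 0.001]
ft_force: [0.3, -0.3, -2.5]
width: 0.179
t: 8.38
tool_pos: [0.5279, -0.2071, 0.0684]
tool_rot: [-0.0, -0.687, 0.727, 0.001]
ft_force: [-0.6, 0.0, -1.3]
width: 0.174
tool y yaw 176.79 carrier xy [-21.5   0. ] z 0.0684
tcp [ 0.5279 -0.2071  0.0684] shift cm [ 0.   -0.2   0.19] y axis [-0.998  0.056  0.001] z [-0.001  0.    -1.   ]
```

```bash
python3 -m jog '[[[0,-0.1,0.3],[0,0,0],1],[[0,0,0],[0,0,0],1],[[0,0,0],[0,0,0],1]]'; python3 -m jog '[[[0,0,0],[0,0,0],0.6],[[0,0,0],[0,0,0],0.6],[[0,0,0],[0,0,0],0.6],[[0,0,-2],[0,0,0],0.6],[[0,0,-4],[0,0,0],0.6],[[0,0,-4],[0,0,0],0.6],[[0,0,-4],[0,0,0],0.6],[[0,0,-4],[0,0,0],0.6],[[0,0,0],[0,0,0],0.3]]'; python3 -c "
from h import *
c=cam('top');rects(c,*ORANGE,.054,80); to([.636,-.019,.2]);yaw()"
```

```text
t: 8.63
tool_pos: [0.5298, -0.2073, 0.0666]
tool_rot: [0.0, -0.687, 0.726, -0.0]
ft_force: [0.7, -0.5, -2.3]
width: 0.18
t: 9.38
tool_pos: [0.5334, -0.2087, 0.2564]
tool_rot: [0.005, -0.688, 0.726, -0.008]
ft_force: [0.4, -1.1, 1.6]
width: 0.521
[162. 236.] ctr [0.4277 0.2806] size [0.031 0.079] long ang 83.2
[ 70. 121.] ctr [0.7451 0.5563] size [0.257 0.052] long ang 91.7
tcp [ 0.5317 -0.2078  0.252 ] shift cm [-19.44  -9.31   5.28] y axis [-0.998  0.055 -0.012] z [ 0.012 -0.002 -1.   ]
tool y yaw 176.83 carrier xy [-17.7  -0.5] z 0.252
```

```bash
python3 -m jog '[[[-3.2,-1.6,0],[0,0,0],0.3],[[-3.2,-1.6,0],[0,0,0],0.3],[[-3.2,-1.6,0],[0,0,0],0.3],[[-3.2,-1.6,0],[0,0,0],0.3],[[-3.2,-1.6,0],[0,0,0],0.3],[[-3.2,-1.6,0],[0,0,0],0.3],[[0,0,3],[0,0,-2.7],0.3],[[0,0,4],[0,0,0],0.3],[[0,0,0],[0,0,0],0.3],[[0,0,0],[0,0,0],0.3]]'; python3 -m jog '[[[0,0,0],[0,0,0],0.3],[[0,0,0],[0,0,0],0.3]]'; python3 -c "
from h import *
c=cam('wrist','w6.png');rects(c,*ORANGE,.054,150,15); to([.638,-.0185,.0605]);yaw()"
```

```text
t: 10.27
tool_pos: [0.6341, -0.0212, 0.1736]
tool_rot: [-0.003, -0.704, 0.71, 0.002]
ft_force: [0.8, 0.3, 1.3]
width: 0.702
t: 10.43
tool_pos: [0.6373, -0.0213, 0.179]
tool_rot: [0.002, -0.704, 0.71, -0.002]
ft_force: [0.8, 0.1, 1.1]
width: 0.698
[396. 372.] ctr [0.4628 0.2354] size [0.036 0.026] long ang 97.7
[254. 176.] ctr [ 0.6389 -0.0216] size [0.031 0.084] long ang 90.5
[377.   7.] ctr [ 0.5366 -0.1665] size [0.042 0.01 ] long ang 179.4
tcp [ 0.6372 -0.0212  0.1791] shift cm [-0.27 -0.02 11.86] y axis [-1.     0.009 -0.005] z [ 0.005  0.    -1.   ]
tool y yaw 179.48 carrier xy [ 77.2 191.7] z 0.1791
```

View pics/w6.png

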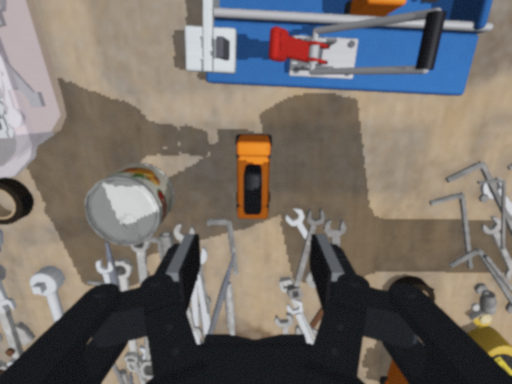

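```bash
python3 -m jog '[[[-0.2,0,4],[0,0,-1],0.3],[[0,-0.1,4],[0,0,0],0.3],[[0,0,2.5],[0,0,0],0.3],[[0,0,1.3],[0,0,0],0.3],[[0,0,0],[0,0,0],0.3],[[0,0,0],[0,0,0],0.3],[[0,0,0],[0,0,0],1],[[0,0,0],[0,0,0],1],[[0,0,0],[0,0,0],1],[[0,0,0],[0,0,0],1]]' 60;  python3 -m jog '[[[0,0,0],[0,0,0],1],[[0,0,0],[0,0,0],1]]';python3 -m jog '[[[0,0,-4],[0,0,0],1],[[0,0,-4],[0,0,0],1],[[0,0,-4],[0,0,0],1],[[0,0,-4],[0,0,0],1],[[0,0,-3],[0,0,3.7],1],[[0,0,0],[0,0,0],1],[[0,0,0],[0,0,0],1],[[0,0,0],[0,0,0],1]]'; python3 -c "
from h import *
yaw(); to([*car(-.0635,0),.15])"
```

```text
t: 11.32
tool_pos: [0.6377, -0.0188, 0.0599]
tool_rot: [-0.001, 0.71, -0.704, 0.001]
ft_force: [0.5, 1.2, 1.4]
width: 0.178
t: 11.48
tool_pos: [0.6378, -0.0187, 0.0599]
tool_rot: [-0.001, 0.71, -0.704, 0.001]
ft_force: [-0.6, 1.5, 5.4]
width: 0.177
t: 12.15
tool_pos: [0.6356, -0.0187, 0.2463]
tool_rot: [-0.001, -0.687, 0.727, 0.002]
ft_force: [0.3, -0.5, -2.1]
width: 0.178
tool y yaw 176.8 carrier xy [ 75.4 194.1] z 0.2463
tcp [ 0.6356 -0.0187  0.2463] shift cm [19.42 13.86  9.68] y axis [-0.998  0.056  0.004] z [-0.004  0.001 -1.   ]
```

```bash
python3 -c "
from h import *
c=cam('top'); rects(c,*ORANGE,.06,80)
print(tocar([.5299,-.2072]))
cv2.imwrite('pics/t7.png',cv2.resize(c['color'][140:250,290:370,::-1],None,fx=5,fy=5,interpolation=2))"
```

```text
[162. 235.] ctr [0.4286 0.2793] size [0.033 0.078] long ang 83.2
[337. 205.] ctr [ 0.5282 -0.2064] size [0.032 0.08 ] long ang 86.5
[ 70. 121.] ctr [0.7438 0.5525] size [0.19  0.052] long ang 91.7
[-1.95309986e-02  9.76549323e-06]
```

View pics/t7.png

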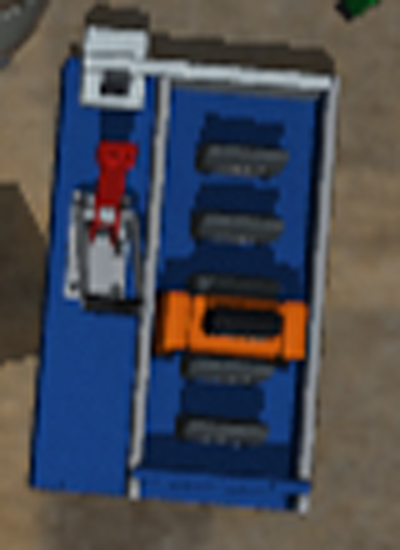

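```bash
python3 -m jog '[[[3.3,2.3,0],[0,0,0],1],[[3.2,2.3,0],[0,0,0],1],[[3.2,2.3,0],[0,0,0],1],[[3.2,2.3,0],[0,0,0],1],[[3.2,2.3,0],[0,0,0],1],[[3.2,2.3,0],[0,0,0],1],[[0,0,4],[0,0,0],1],[[0,0,4],[0,0,0],1],[[0,0,1.5],[0,0,0],1],[[0,0,0],[0,0,0],1]]'; python3 -m jog '[[[0,0,0],[0,0,0],1],[[0,0,0],[0,0,0],1]]'; python3 -c "
from h import *
yaw(); to([*car(-.064,0.001),.0665])"
```

```text
t: 13.03
tool_pos: [0.4834, -0.2033, 0.147]
tool_rot: [-0.004, -0.686, 0.727, 0.006]
ft_force: [0.1, -0.6, -1.0]
width: 0.176
t: 13.2
tool_pos: [0.4892, -0.204, 0.154]
tool_rot: [0.0, -0.687, 0.726, -0.001]
ft_force: [-0.4, -0.2, -1.7]
width: 0.174
tool y yaw 176.85 carrier xy [-60.3   0.9] z 0.154
tcp [ 0.4892 -0.204   0.154 ] shift cm [-0.02  0.38  8.75] y axis [-0.998  0.055 -0.001] z [ 0.001 -0.001 -1.   ]
```

```bash
python3 -m jog '[[[0,0.35,2],[0,0,0],1],[[0,0,1.5],[0,0,0],1],[[0,0,1],[0,0,0],1],[[0,0,0.5],[0,0,0],1],[[0,0,0],[0,0,0],1]]'; python3 -m jog '[[[0,0,1],[0,0,0],1],[[0,0,1],[0,0,0],1],[[0,0,0],[0,0,0],1]]';python3 -m jog '[[[0,0,0.8],[0,0,0],1],[[0,0,0.6],[0,0,0],1],[[0,0,0],[0,0,0],1],[[0,0,0],[0,0,0],1]]'; python3 -c "
from h import *
yaw(); to([*car(-.064,0.001),.0665])"
```

```text
t: 13.62
tool_pos: [0.4852, -0.2036, 0.1033]
tool_rot: [-0.0, -0.687, 0.726, -0.0]
ft_force: [0.2, 0.5, -1.6]
width: 0.172
t: 13.87
tool_pos: [0.4841, -0.2034, 0.0817]
tool_rot: [-0.001, -0.687, 0.727, 0.001]
ft_force: [0.2, 0.0, -2.7]
width: 0.175
t: 14.2
tool_pos: [0.4847, -0.2036, 0.0689]
tool_rot: [-0.0, -0.687, 0.727, 0.0]
ft_force: [1.2, -0.9, -1.9]
width: 0.182
tool y yaw 176.8 carrier xy [-64.9   1. ] z 0.0689
tcp [ 0.4847 -0.2036  0.0689] shift cm [ 0.   -0.09  0.24] y axis [-0.998  0.056  0.001] z [-0.001  0.    -1.   ]
```

```bash
python3 -m jog '[[[0,0,0.35],[0,0,0],1],[[0,0,0],[0,0,0],1],[[0,0,0],[0,0,0],1]]'; python3 -m jog '[[[0,0,0],[0,0,0],0.7],[[0,0,0],[0,0,0],0.7],[[0,0,0],[0,0,0],0.7],[[0,0,-2],[0,0,0],0.7],[[0,0,-4],[0,0,0],0.7],[[0,0,-4],[0,0,0],0.7],[[0,0,-4],[0,0,0],0.7],[[0,0,-4],[0,0,0],0.7],[[0,0,0],[0,0,0],0.3]]'; python3 -c "
from h import *
c=cam('top');rects(c,*ORANGE,.054,80); to([.4283,.2795,.25]);yaw()"
```

```text
t: 14.45
tool_pos: [0.485, -0.2037, 0.066]
tool_rot: [0.0, -0.687, 0.727, -0.0]
ft_force: [0.5, -0.2, -1.6]
width: 0.179
t: 15.2
tool_pos: [0.4889, -0.2051, 0.2554]
tool_rot: [0.004, -0.688, 0.726, -0.008]
ft_force: [0.8, -0.1, 0.7]
width: 0.428
[162. 235.] ctr [0.4285 0.2805] size [0.033 0.079] long ang 83.2
[ 66. 121.] ctr [0.7448 0.5677] size [0.211 0.052] long ang 91.7
tcp [ 0.4871 -0.2042  0.2512] shift cm [-47.97   8.55  -0.05] y axis [-0.998  0.055 -0.011] z [ 0.011 -0.002 -1.   ]
tool y yaw 176.83 carrier xy [-62.4   0.6] z 0.2512
```

```bash
python3 -m jog '[[[-3.4,0.6,0],[0,0,0],0.3],[[-3.4,0.6,0],[0,0,0],0.3],[[-3.4,0.6,0],[0,0,0],0.3],[[-3.4,0.6,0],[0,0,0],0.3],[[-3.4,0.6,0],[0,0,0],0.3],[[-3.4,0.6,0],[0,0,0],0.3],[[-3.4,0.6,0],[0,0,0],0.3]]' >/dev/null;python3 -m jog '[[[-3.4,0.6,0],[0,0,0],0.3],[[-3.4,0.6,0],[0,0,0],0.3],[[-3.4,0.6,0],[0,0,0],0.3],[[-3.4,0.6,0],[0,0,0],0.3],[[-3.4,0.6,0],[0,0,0],0.3],[[-3.4,0.6,0],[0,0,0],0.3],[[-3.4,0.6,2],[0,0,3.4],0.3],[[0,0,4],[0,0,0],0.3],[[0,0,0],[0,0,0],0.3],[[0,0,0],[0,0,0],0.3]]'; python3 -m jog '[[[0,0,0],[0,0,0],0.3],[[0,0,0],[0,0,0],0.3]]'; python3 -c "
from h import *
c=cam('wrist','w8.png');rects(c,*ORANGE,.054,150,15); to([.428,.280,.0605]);yaw()
c=cam('top');rects(c,*ORANGE,.06,80)"
```

```text
t: 16.67
tool_pos: [0.4262, 0.275, 0.1837]
tool_rot: [-0.003, -0.666, 0.746, -0.001]
ft_force: [-0.0, 0.4, 0.4]
width: 0.701
t: 16.83
tool_pos: [0.4286, 0.2763, 0.1878]
tool_rot: [0.002, -0.665, 0.747, -0.0]
ft_force: [0.3, 0.3, -0.7]
width: 0.703
[254. 174.] ctr [0.4291 0.2771] size [0.03  0.083] long ang 84.4
tcp [0.4286 0.2763 0.1879] shift cm [-0.32  0.13 12.74] y axis [-0.993  0.116 -0.002] z [ 0.003  0.003 -1.   ]
tool y yaw 173.35 carrier xy [-147.7  477.1] z 0.1879
[165. 236.] ctr [0.4277 0.2693] size [0.032 0.058] long ang 82.3
[336. 212.] ctr [ 0.5082 -0.2041] size [0.079 0.081] long ang 85.7
[ 64. 121.] ctr [0.7432 0.5723] size [0.19  0.052] long ang 91.7
```

```bash
python3 -m jog '[[[-0.3,0,4],[0,0,-0.5],0.3],[[0,0.05,4],[0,0,0],0.3],[[0,0,3],[0,0,0],0.3],[[0,0,1.7],[0,0,0],0.3],[[0,0,0],[0,0,0],0.3],[[0,0,0],[0,0,0],0.3],[[0,0,0],[0,0,0],1],[[0,0,0],[0,0,0],1],[[0,0,0],[0,0,0],1],[[0,0,0],[0,0,0],1]]' 60;  python3 -m jog '[[[0,0,0],[0,0,0],1],[[0,0,0],[0,0,0],1]]';python3 -m jog '[[[0,0,-4],[0,0,0],1],[[0,0,-4],[0,0,0],1],[[0,0,-4],[0,0,0],1],[[0,0,-4],[0,0,0],1],[[0,0,-3],[0,0,-2.9],1],[[0,0,0],[0,0,0],1],[[0,0,0],[0,0,0],1],[[0,0,0],[0,0,0],1]]'; python3 -c "
from h import *
yaw(); to([*car(.024,0),.24]); c=cam('top');cv2.imwrite('pics/t9.png',cv2.resize(c['color'][140:250,290:370,::-1],None,fx=5,fy=5,interpolation=2))"
```

```text
t: 17.77
tool_pos: [0.428, 0.28, 0.0603]
tool_rot: [0.001, -0.669, 0.744, 0.0]
ft_force: [0.0, 1.4, 3.4]
width: 0.176
t: 17.93
tool_pos: [0.428, 0.28, 0.0602]
tool_rot: [0.001, -0.669, 0.744, 0.0]
ft_force: [-1.3, 0.7, 7.0]
width: 0.179
t: 18.6
tool_pos: [0.4262, 0.2786, 0.2474]
tool_rot: [-0.001, -0.687, 0.727, 0.0]
ft_force: [-0.7, -0.5, -3.3]
width: 0.173
tool y yaw 176.76 carrier xy [-150.1  479.3] z 0.2474
tcp [0.4262 0.2786 0.2474] shift cm [ 47.91 -17.45   0.77] y axis [-0.998  0.057  0.003] z [-0.003 -0.001 -1.   ]
```

View pics/t9.png

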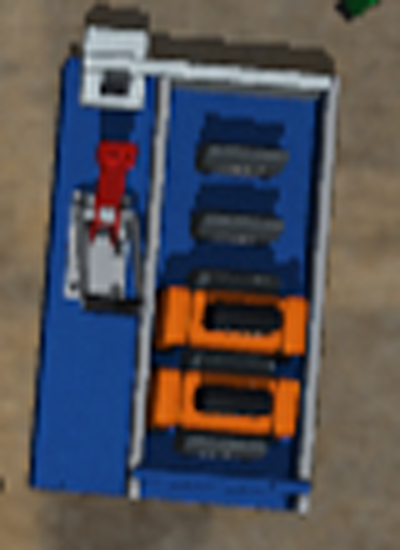

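```bash
python3 -m jog '[[[3.4,-1.25,0],[0,0,0],1],[[3.4,-1.25,0],[0,0,0],1],[[3.4,-1.25,0],[0,0,0],1],[[3.4,-1.25,0],[0,0,0],1],[[3.4,-1.25,0],[0,0,0],1],[[3.4,-1.25,0],[0,0,0],1],[[3.4,-1.25,0],[0,0,0],1]]' >/dev/null; python3 -m jog '[[[3.4,-1.25,0],[0,0,0],1],[[3.4,-1.25,0],[0,0,0],1],[[3.4,-1.25,0],[0,0,0],1],[[3.4,-1.25,0],[0,0,0],1],[[3.4,-1.25,0],[0,0,0],1],[[3.4,-1.25,0],[0,0,0],1],[[3.4,-1.25,0],[0,0,0],1],[[0,0,0],[0,0,0],1],[[0,0,0],[0,0,0],1],[[0,0,0],[0,0,0],1]]'; python3 -c "
from h import *
yaw(); to([*car(.025,0.0),.15])"
```

```text
t: 20.07
tool_pos: [0.5746, -0.2057, 0.2463]
tool_rot: [-0.001, -0.687, 0.727, 0.002]
ft_force: [-0.4, 1.1, -3.3]
width: 0.179
tool y yaw 176.74 carrier xy [25.  4.] z 0.2463
tcp [ 0.5746 -0.2057  0.2463] shift cm [ 0.41 -0.05  9.63] y axis [-0.998  0.057  0.005] z [-0.005  0.001 -1.   ]
```

```bash
python3 -m jog '[[[0.4,0,4],[0,0,0],1],[[0,0,4],[0,0,0],1],[[0,0,3.5],[0,0,0],1],[[0,0,1.5],[0,0,0],1],[[0,0,0],[0,0,0],1],[[0,0,0],[0,0,0],1]]'; python3 -c "
from h import *
yaw(); to([*car(.025,0.0),.0665])"
```

```text
t: 20.57
tool_pos: [0.575, -0.2087, 0.1183]
tool_rot: [-0.001, -0.688, 0.726, 0.001]
ft_force: [-0.2, -0.1, -1.3]
width: 0.177
tool y yaw 176.92 carrier xy [25.6  1.1] z 0.1183
tcp [ 0.575  -0.2087  0.1183] shift cm [0.11 0.05 5.18] y axis [-0.999  0.054  0.002] z [-0.002 -0.    -1.   ]
```

```bash
python3 -m jog '[[[0.1,0.05,1],[0,0,0],1],[[0,0,1],[0,0,0],1],[[0,0,1],[0,0,0],1],[[0,0,0],[0,0,0],1]]';python3 -m jog '[[[0,0,1],[0,0,0],1],[[0,0,0.8],[0,0,0],1],[[0,0,0.3],[0,0,0],1],[[0,0,0],[0,0,0],1],[[0,0,0.15],[0,0,0],1],[[0,0,0],[0,0,0],1]]'; python3 -c "
from h import *
yaw(); to([*car(.025,0.0),.0665])"
```

```text
t: 20.9
tool_pos: [0.5745, -0.2103, 0.0873]
tool_rot: [-0.0, -0.687, 0.727, 0.0]
ft_force: [1.1, -0.1, -2.1]
width: 0.175
t: 21.4
tool_pos: [0.5749, -0.2108, 0.0665]
tool_rot: [0.0, -0.687, 0.727, -0.0]
ft_force: [0.8, 0.0, -1.1]
width: 0.176
tool y yaw 176.8 carrier xy [25.6 -1. ] z 0.0665
tcp [ 0.5749 -0.2108  0.0665] shift cm [-0.1   0.06 -0.  ] y axis [-0.998  0.056 -0.   ] z [ 0. -0. -1.]
```

```bash
python3 -m jog '[[[0,0,0],[0,0,0],0.7],[[0,0,0],[0,0,0],0.7],[[0,0,0],[0,0,0],0.7],[[0,0,-2],[0,0,0],0.7],[[0,0,-4],[0,0,0],0.7],[[0,0,-4],[0,0,0],0.7],[[0,0,-4],[0,0,0],0.7],[[0,0,-4],[0,0,0],0.7],[[0,0,0],[0,0,0],1],[[0,0,0],[0,0,0],1]]'; python3 -m jog '[[[-4,-0.5,0],[0,0,0],1],[[-4,-0.5,0],[0,0,0],1],[[-4,-0.5,0],[0,0,0],1],[[-4,-0.5,0],[0,0,0],1],[[-3,0,0],[0,0,0],1],[[0,0,0],[0,0,0],1],[[0,0,0],[0,0,0],1],[[0,0,0],[0,0,0],1]]'; python3 -c "
from h import *
yaw(); c=cam('wrist','w10.png'); np.savez('w10.npz',**c)
s=cam('scene'); np.savez('s10.npz',**s); w=c['color'][0:240,130:450,::-1]; z=s['color'][190:310,230:390,::-1]
cv2.imwrite('pics/l10.png',np.vstack([cv2.resize(w,(400,300),interpolation=2),cv2.resize(z,(400,300),interpolation=2)]))
cv2.imwrite('pics/l10.png',cv2.resize(w,(800,600),interpolation=2)); cv2.imwrite('pics/l11.png',cv2.resize(z,(800,600),interpolation=2)); rects(cam('top'),*ORANGE,.06,80,3)
"
```

```text
t: 22.23
tool_pos: [0.5759, -0.2109, 0.2502]
tool_rot: [0.002, -0.687, 0.727, -0.003]
ft_force: [-0.5, 0.6, -0.5]
width: 0.024
t: 22.9
tool_pos: [0.6047, -0.0222, 0.2451]
tool_rot: [-0.001, -0.687, 0.726, 0.001]
ft_force: [-0.4, -0.3, -1.0]
width: -0.0
tool y yaw 176.82 carrier xy [ 44.8 188.9] z 0.2451
[335. 221.] ctr [ 0.4815 -0.2018] size [0.033 0.08 ] long ang 86.9
[337. 205.] ctr [ 0.5267 -0.2064] size [0.031 0.079] long ang 86.0
[338. 189.] ctr [ 0.5733 -0.2092] size [0.032 0.079] long ang 86.2
[ 67. 121.] ctr [0.7435 0.5624] size [0.176 0.052] long ang 91.7
```

View pics/l10.png

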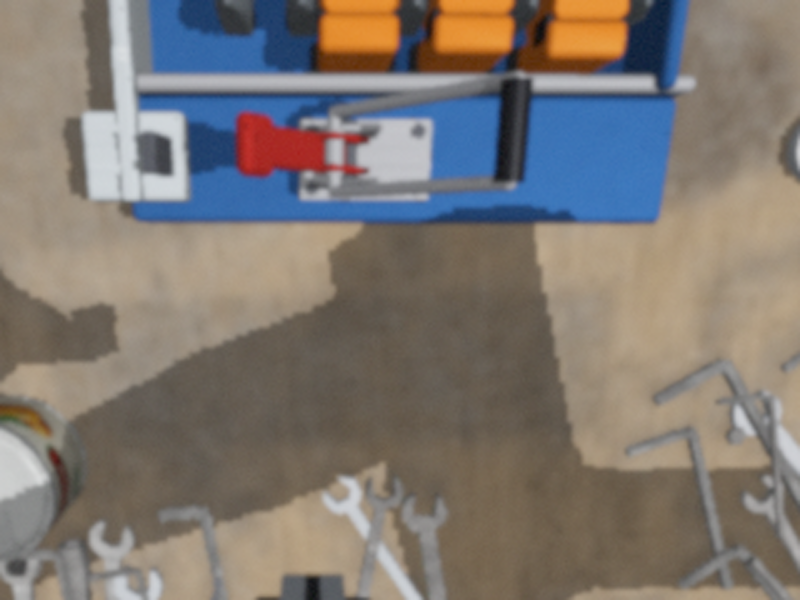

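View pics/l11.png

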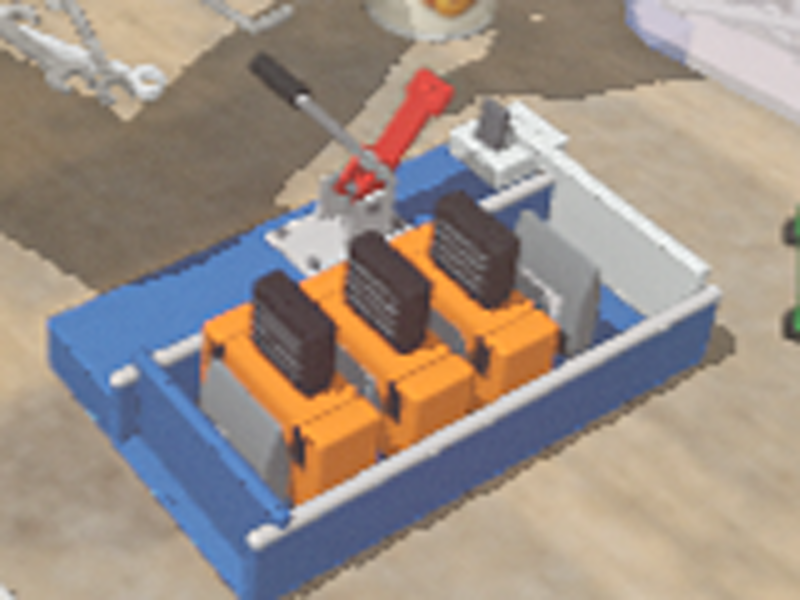

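```bash
python3 - <<'E'
from h import *
s=dict(np.load('s10.npz')); w=dict(np.load('w10.npz'))
n=np.array([-np.sin(A),np.cos(A),0]); 
def onpl(c,u,v,y):
    e,d=ray(c,u,v); o=np.array([*car(0,y),0]); t=(o-e)@n/(d@n); p=e+t*d; return np.r_[tocar(p),p[2]]*1000
S=lambda x,y:(x/5+230-.4,y/5+190-.4); Wp=lambda x,y:(x/2.5+130-.3,y/2.5-.3)
for nm,p in dict(bar=(279,78),levend=(432,80),levmid=(432,95),pivot=(350,190),keeptop=(497,103),keepbase=(490,145)).items(): print(nm,onpl(s,*S(*p),.078).round(1))
def tri(a,b):
    (e1,d1),(e2,d2)=a,b
    t=np.linalg.lstsq(np.c_[d1,-d2],e2-e1,rcond=None)[0]; p1=e1+t[0]*d1;p2=e2+t[1]*d2
    p=(p1+p2)/2; return np.r_[tocar(p),p[2]]*1000, np.linalg.norm(p1-p2)*1000
print('bar tri',tri(ray(s,*S(279,78)),ray(w,*Wp(515,130))))
print('lever tip tri',tri(ray(s,*S(432,90)),ray(w,*Wp(252,145))))
print('keeper top tri',tri(ray(s,*S(497,103)),ray(w,*Wp(150,153))))
E
```

```text
bar [-21.6  78.  137.2]
levend [ 65.7  78.  101.1]
levmid [66.9 78.  92.2]
pivot [23.3 78.  56.2]
keeptop [109.7  78.   70. ]
keepbase [109.4  78.   44.9]
bar tri (array([-20.90456813,  78.07397725, 136.7037223 ]), np.float64(1.0671047854435927))
lever tip tri (array([66.95895167, 78.14283355, 94.87744151]), np.float64(0.4414346555013226))
keeper top tri (array([110.73261829,  78.6168112 ,  69.16421145]), np.float64(0.5030841607614011))
```

```bash
python3 -m jog '[[[0,3.3,0],[0,0,0],1],[[0,3.3,0],[0,0,0],1],[[0,3.4,0],[0,0,0],1],[[3.7,0,0],[0,0,0],1],[[3.7,0,0],[0,0,0],1],[[3.7,0,0],[0,0,0],1],[[0,0,4],[0,0,0],1],[[0,0,0],[0,0,0],1],[[0,0,0],[0,0,0],1],[[0,0,0],[0,0,0],1]]'; python3 -c "
from h import *
yaw()"
```

```text
t: 23.88
tool_pos: [0.5, -0.1279, 0.2076]
tool_rot: [0.0, -0.687, 0.727, -0.001]
ft_force: [0.9, -0.3, 0.8]
width: 0.002
tool y yaw 176.8 carrier xy [-53.8  77.6] z 0.2076
```

```bash
python3 -m jog '[[[0,0,4],[0,0,0],1],[[0,0,3.2],[0,0,0],1],[[0,0,1],[0,0,0],1],[[0,0,0],[0,0,0],1],[[0,0,0],[0,0,0],1]]'; python3 -m jog '[[[0,-1,0],[0,0,0],1],[[0,-1,0],[0,0,0],1],[[0,-1,0],[0,0,0],1],[[0,-1,0],[0,0,0],1],[[0,0,0],[0,0,0],1]]'; python3 -c "
from h import *
yaw()
s=cam('scene'); np.savez('s12.npz',**s)
n=np.array([-np.sin(A),np.cos(A),0]); 
"
```

```text
t: 24.3
tool_pos: [0.5009, -0.1271, 0.126]
tool_rot: [0.001, -0.688, 0.726, -0.001]
ft_force: [1.0, 0.0, 0.9]
width: -0.002
t: 24.72
tool_pos: [0.5424, -0.1297, 0.1249]
tool_rot: [0.001, -0.687, 0.726, -0.001]
ft_force: [0.9, -0.9, 0.9]
width: -0.001
tool y yaw 176.83 carrier xy [-11.4  78.1] z 0.1249
```

Continue past upright, then back off and lift.

```bash
python3 -m jog '[[[0,-1,0],[0,0,0],1],[[0,-1,0],[0,0,0],1],[[0,-1,0],[0,0,0],1],[[0,-1,0],[0,0,0],1],[[0,-1,0],[0,0,0],1],[[0,-1,0],[0,0,0],1],[[0,0,0],[0,0,0],1]]'; python3 -m jog '[[[0,0,0],[0,0,0],1],[[0,0,-4],[0,0,0],1],[[0,0,-4],[0,0,0],1],[[-4,0,-4],[0,0,0],1],[[-4,0,0],[0,0,0],1],[[-4,0,0],[0,0,0],1],[[0,0,0],[0,0,0],1],[[0,0,0],[0,0,0],1]]'; python3 - <<'E'
from h import *
yaw()
s=cam('scene'); np.savez('s12.npz',**s);w=cam('wrist');np.savez('w12.npz',**w)
cv2.imwrite('pics/l12.png',np.hstack([cv2.resize(s['color'][190:310,260:380,::-1],(400,400),interpolation=2),cv2.resize(w['color'][0:240,100:340,::-1],(400,400),interpolation=2)]))
E
```

```text
t: 25.35
tool_pos: [0.6015, -0.1331, 0.124]
tool_rot: [0.0, -0.687, 0.726, -0.001]
ft_force: [0.3, 0.6, -0.4]
width: 0.002
t: 26.02
tool_pos: [0.6048, -0.0216, 0.234]
tool_rot: [0.0, -0.688, 0.725, 0.0]
ft_force: [0.9, -0.4, -0.7]
width: 0.0
tool y yaw 177.0 carrier xy [ 44.9 189.5] z 0.234
```

View pics/l12.png

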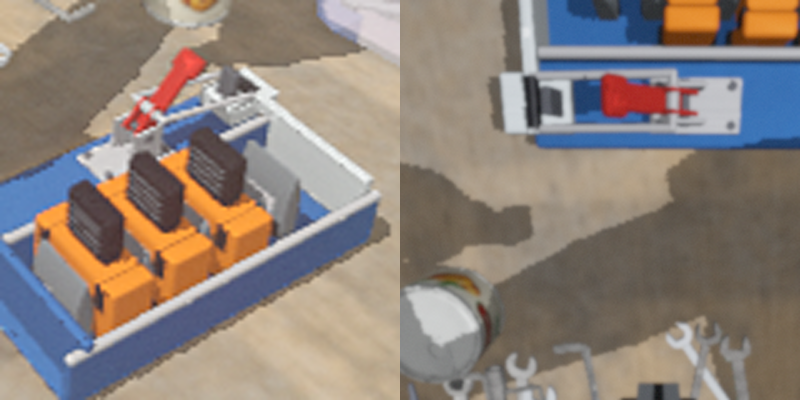

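```bash
python3 -m jog '[[[0,-3,0],[0,0,0],1],[[0,-2.8,0],[0,0,0],1],[[3.7,0,0],[0,0,0],1],[[3.7,0,0],[0,0,0],1],[[3.7,0,0],[0,0,0],1],[[0,0,4],[0,0,0],1],[[0,0,4],[0,0,0],1],[[0,0,0],[0,0,0],1],[[0,0,0],[0,0,0],1],[[0,0,0],[0,0,0],1]]'; python3 -c "
from h import *
yaw()"
```

```text
t: 26.95
tool_pos: [0.6582, -0.1386, 0.1559]
tool_rot: [0.0, -0.687, 0.727, -0.001]
ft_force: [-0.3, -0.8, 1.0]
width: -0.002
tool y yaw 176.81 carrier xy [104.7  75.7] z 0.1559
```

```bash
python3 -m jog '[[[-0.2,0,3],[0,0,0],1],[[0,0,3],[0,0,0],1],[[0,0,0.7],[0,0,0],1],[[0,0,0],[0,0,0],1],[[0,0,0],[0,0,0],1]]'; python3 -m jog '[[[0,0.8,0],[0,0,0],1],[[0,0.8,0],[0,0,0],1],[[0,0.8,0],[0,0,0],1],[[0,0.8,0],[0,0,0],1],[[0,0.8,0],[0,0,0],1],[[0,0.8,0],[0,0,0],1],[[0,0,0],[0,0,0],1]]'; python3 -c "
from h import *
yaw(); print(get_state()['ft_force'])"
```

```text
t: 27.37
tool_pos: [0.6588, -0.1357, 0.0893]
tool_rot: [0.001, -0.688, 0.726, -0.002]
ft_force: [0.3, 0.8, 0.8]
width: 0.004
t: 27.95
tool_pos: [0.6249, -0.1337, 0.101]
tool_rot: [0.014, -0.689, 0.724, -0.017]
ft_force: [13.3, -0.3, 23.6]
width: 0.001
tool y yaw 177.2 carrier xy [71.3 78.7] z 0.101
[13.28984355 -0.28885016 23.59574784]
```

```bash
python3 -m jog '[[[0,-1,0],[0,0,0],1],[[0,-2,0],[0,0,0],1],[[0,-2,0],[0,0,0],1],[[0,0,0],[0,0,0],1],[[0,0,0],[0,0,0],1]]'; cat >> h.py <<'E'
def onpl(c,u,v,y):
    n=np.array([-np.sin(A),np.cos(A),0])
    e,d=ray(c,u,v); o=np.array([*car(0,y),0]); t=(o-e)@n/(d@n); p=e+t*d; return np.r_[tocar(p),p[2]]*1000
def lever(c):
    "lever outline from scene camera on plane carrier y=78"
    hsv=cv2.cvtColor(c['color'],cv2.COLOR_RGB2HSV)
    m=cv2.inRange(hsv,(0,150,80),(4,255,255))|cv2.inRange(hsv,(174,150,80),(180,255,255))
    m[:190]=0;m[330:]=0;m[:,:220]=0;m[:,400:]=0
    n,l,st,_=cv2.connectedComponentsWithStats(m); k=1+np.argmax(st[1:,4]); vs,us=np.where(l==k)
    P=np.array([onpl(c,u,v,.078)[[0,2]] for u,v in zip(us,vs)])
    print('lever px',len(P),'x',P[:,0].min().round(),P[:,0].max().round(),'z',P[:,1].min().round(),P[:,1].max().round())
    ctr=P.mean(0); U=np.linalg.svd(P-ctr)[2][0]; U*=np.sign(U[1]) if abs(U[1])>.2 else -np.sign(U[0]); print('ctr',ctr.round(),'axis ang',np.degrees(np.arctan2(U[1],U[0])).round(1),'line at z52: x',(ctr[0]+(52-ctr[1])*U[0]/U[1]).round(),'far end',(ctr+U*((P-ctr)@U).max()).round())
E
python3 - <<'E'
from h import *
yaw(); lever(dict(np.load('s10.npz'))); lever(dict(np.load('s12.npz'))); lever(cam('scene'))
E
```

```text
t: 28.37
tool_pos: [0.6591, -0.1357, 0.0875]
tool_rot: [0.0, -0.687, 0.727, -0.0]
ft_force: [-0.3, 0.7, -0.0]
width: -0.001
tool y yaw 176.8 carrier xy [105.5  78.6] z 0.0875
lever px 123 x 34.0 77.0 z 59.0 108.0
ctr [56. 84.] axis ang 53.5 line at z52: x 32.0 far end [ 69. 102.]
lever px 123 x 37.0 80.0 z 61.0 104.0
ctr [58. 82.] axis ang 46.1 line at z52: x 29.0 far end [73. 97.]
lever px 130 x 34.0 73.0 z 62.0 113.0
ctr [52. 88.] axis ang 62.6 line at z52: x 34.0 far end [ 63. 108.]
```

```bash
python3 -m jog '[[[0,1,-1.1],[0,0,0],1],[[0,1,0],[0,0,0],1],[[0,0.8,0],[0,0,0],1],[[0,0.5,0],[0,0,0],1],[[0,0.5,-0.2],[0,0,0],1],[[0,0,0],[0,0,0],1]]'; python3 -m jog '[[[0,0.5,-0.1],[0,0,0],1],[[0,0.5,-0.1],[0,0,0],1],[[0,0,0],[0,0,0],1]]';  python3 - <<'E'
from h import *
yaw();  lever(cam('scene'))
E
```

```text
t: 28.92
tool_pos: [0.6225, -0.1338, 0.1025]
tool_rot: [0.002, -0.688, 0.726, -0.002]
ft_force: [1.8, -0.3, 5.8]
width: -0.0
t: 29.17
tool_pos: [0.6147, -0.1333, 0.1058]
tool_rot: [0.003, -0.688, 0.726, -0.004]
ft_force: [4.1, -0.7, 8.5]
width: 0.003
tool y yaw 176.91 carrier xy [61.  78.5] z 0.1058
lever px 119 x 28.0 58.0 z 62.0 119.0
ctr [42. 92.] axis ang 80.6 line at z52: x 35.0 far end [ 46. 118.]
```

```bash
python3 -m jog '[[[0,0.5,-0.3],[0,0,0],1],[[0,0.5,0],[0,0,0],1],[[0,0.5,0],[0,0,0],1],[[0,0,0],[0,0,0],1]]'; python3 -m jog '[[[0,0.5,0],[0,0,0],1],[[0,0.5,0],[0,0,0],1],[[0,0.5,0],[0,0,0],1],[[0,0,0],[0,0,0],1]]';  python3 - <<'E'
from h import *
yaw();  lever(cam('scene'))
E
```

```text
t: 29.55
tool_pos: [0.5996, -0.1325, 0.1092]
tool_rot: [0.003, -0.688, 0.726, -0.004]
ft_force: [2.7, 0.3, 13.0]
width: -0.006
t: 29.88
tool_pos: [0.5841, -0.1317, 0.1094]
tool_rot: [0.003, -0.688, 0.726, -0.004]
ft_force: [1.5, 2.0, 15.3]
width: -0.002
tool y yaw 176.92 carrier xy [30.4 78.5] z 0.1094
lever px 74 x 7.0 32.0 z 63.0 124.0
ctr [22. 94.] axis ang 105.7 line at z52: x 34.0 far end [ 13. 125.]
```

```bash
python3 -m jog '[[[0,0.7,0],[0,0,0],1],[[0,0.7,0.1],[0,0,0],1],[[0,0.7,0.2],[0,0,0],1],[[0,0.7,0.3],[0,0,0],1],[[0,0,0],[0,0,0],1]]'; python3 -m jog '[[[0,0.5,0.5],[0,0,0],1],[[0,0.5,0.6],[0,0,0],1],[[0,0,0],[0,0,0],1]]';  python3 - <<'E'
from h import *
yaw();  lever(cam('scene'))
E
```

```text
t: 30.35
tool_pos: [0.5506, -0.1297, 0.0976]
tool_rot: [-0.001, -0.687, 0.727, 0.002]
ft_force: [0.7, 0.7, 0.2]
width: 0.001
t: 30.6
tool_pos: [0.5405, -0.1292, 0.0857]
tool_rot: [-0.002, -0.687, 0.727, 0.002]
ft_force: [-0.5, 1.4, -0.2]
width: 0.002
tool y yaw 176.75 carrier xy [-13.3  78.5] z 0.0857
lever px 86 x -33.0 34.0 z 50.0 95.0
ctr [-1. 70.] axis ang 149.3 line at z52: x 29.0 far end [-36.  90.]
```

```bash
python3 -m jog '[[[0,0.7,0.5],[0,0,0],1],[[0,0.5,0.7],[0,0,0],1],[[0,0,0.8],[0,0,0],1],[[0,0,0.6],[0,0,0],1],[[0,0,0.4],[0,0,0],1],[[0,0,0],[0,0,0],1]]'; python3 - <<'E'
from h import *
yaw();  lever(cam('scene'))
E
python3 -m jog '[[[0,0,0.2],[0,0,0],1],[[0,0,0.1],[0,0,0],1],[[0,0,0],[0,0,0],1]]';python3 - <<'E'
from h import *
yaw();  lever(cam('scene'))
E
```

```text
t: 31.15
tool_pos: [0.5301, -0.1287, 0.0596]
tool_rot: [-0.002, -0.688, 0.726, 0.001]
ft_force: [-7.0, 2.7, 17.6]
width: 0.002
tool y yaw 176.88 carrier xy [-23.7  78.4] z 0.0596
lever px 98 x -40.0 34.0 z 44.0 70.0
ctr [-0. 55.] axis ang 179.7 line at z52: x 618.0 far end [-40.  55.]
t: 31.45
tool_pos: [0.5301, -0.1287, 0.0591]
tool_rot: [-0.002, -0.688, 0.726, 0.0]
ft_force: [-12.3, 5.7, 32.0]
width: -0.001
tool y yaw 176.92 carrier xy [-23.7  78.4] z 0.0591
lever px 97 x -40.0 34.0 z 44.0 67.0
ctr [ 1. 55.] axis ang -178.6 line at z52: x -120.0 far end [-39.  54.]
```

```bash
python3 -m jog '[[[0,0,-1],[0,0,0],1],[[0,0,-4],[0,0,0],1],[[0,0,-4],[0,0,0],1],[[0,0,-4],[0,0,0],1],[[0,0,-4],[0,0,0],1],[[-4,0,0],[0,0,0],1],[[-4,0,0],[0,0,0],1],[[-4,-3,0],[0,0,0],1],[[0,0,0],[0,0,0],1],[[0,0,0],[0,0,0],1]]'; python3 -m jog '[[[0,0,0],[0,0,0],1],[[0,0,0],[0,0,0],1]]'; python3 - <<'E'
from h import *
yaw();  s=cam('scene'); lever(s); t=cam('top'); rects(t,*ORANGE,.06,80,3)
w=cam('wrist'); np.savez('w13.npz',**w)
# gate end: along carrier x at z=.053,y=0.. print profile; compare with before (wrist w10)
for nm,c in (('before',dict(np.load('w10.npz'))),('after',w)):
    for y in (.036,.030):
        row=[]
        for x in np.arange(.090,.140,.003):
            u,v=proj(c,[*car(x,y),.053]); 
            row.append(int(c['color'][int(round(v)),int(round(u))].min()) if 0<=round(v)<384 and 0<=round(u)<512 else -1)
        print(nm,y,row)
    print([tuple(int(q) for q in c['color'][int(round(v)),int(round(u))]) for u,v in [proj(c,[*car(x,.078),.055]) for x in np.arange(.09,.14,.004)]])
E
```

```text
t: 32.33
tool_pos: [0.5631, -0.0152, 0.2236]
tool_rot: [-0.001, -0.688, 0.726, 0.0]
ft_force: [0.1, -1.1, 0.6]
width: -0.001
t: 32.5
tool_pos: [0.562, -0.0175, 0.2241]
tool_rot: [-0.001, -0.687, 0.727, 0.0]
ft_force: [0.3, -0.6, -1.3]
width: 0.004
tool y yaw 176.75 carrier xy [  1.9 191.2] z 0.2241
lever px 152 x -42.0 34.0 z 45.0 70.0
ctr [-7. 57.] axis ang 175.7 line at z52: x 57.0 far end [-43.  60.]
[335. 221.] ctr [ 0.4815 -0.2018] size [0.033 0.08 ] long ang 86.9
[335. 205.] ctr [ 0.5269 -0.2034] size [0.032 0.079] long ang 85.1
[338. 189.] ctr [ 0.5733 -0.2088] size [0.032 0.08 ] long ang 86.2
[ 72. 121.] ctr [0.7439 0.5497] size [0.156 0.052] long ang 91.7
before 0.036 [52, 55, 55, 51, 51, 56, 51, 95, 120, 124, 190, 211, 180, 97, 85, 82, 107]
before 0.03 [35, 42, 43, 51, 53, 52, 51, 82, 121, 124, 163, 207, 184, 87, 79, 76, 99]
[(33, 68, 109), (34, 65, 108), (90, 101, 118), (204, 210, 213), (76, 79, 83), (66, 68, 73), (91, 93, 101), (105, 110, 114), (207, 212, 216), (191, 196, 200), (205, 210, 213), (205, 211, 214), (205, 212, 215)]
after 0.036 [63, 122, 124, 127, 134, 203, 208, 146, 92, 95, 139, 139, 138, 129, 126, 131, 133]
after 0.03 [58, 121, 122, 125, 130, 201, 204, 120, 83, 107, 136, 134, 132, 128, 128, 131, 129]
[(68, 71, 74), (67, 69, 73), (92, 94, 102), (81, 83, 89), (152, 158, 162), (198, 203, 208), (206, 211, 215), (208, 213, 217), (207, 213, 215), (125, 122, 119), (146, 136, 125), (159, 148, 136), (158, 146, 133)]
```

```bash
python3 - <<'E'
from h import *
c=cam('scene'); hsv=cv2.cvtColor(c['color'],cv2.COLOR_RGB2HSV)
m=cv2.inRange(hsv,(0,130,60),(5,255,255))|cv2.inRange(hsv,(174,130,60),(180,255,255))
m[:190]=0;m[330:]=0;m[:,:220]=0;m[:,400:]=0
us=np.where(m.any(0))[0]; lo=[];hi=[]
for u in us:
    v=np.where(m[:,u])[0]; lo.append(onpl(c,u,v.max()+.5,.0705)[[0,2]]); hi.append(onpl(c,u,v.min()-.5,.0855)[[0,2]])
print('lower',np.round(lo).astype(int).tolist()); print('upper',np.round(hi).astype(int).tolist())
for ang in (0,4,8):
    a=np.radians(ang); print(ang,[tuple(np.round(proj(c,[*car(.029-r*np.cos(a),y),.052+r*np.sin(a)]),1)) for r,y in ((.064,.0705),(.064,.0855))])
print([(int(u),int(np.where(m[:,u])[0].min()),int(np.where(m[:,u])[0].max())) for u in us[::3]])
E
```

```text
lower [[-48, 72], [-45, 68], [-42, 64], [-39, 60], [-37, 55], [-34, 54], [-31, 53], [-28, 54], [-26, 53], [-23, 51], [-20, 56], [-18, 55], [-15, 56], [-12, 55], [-10, 57], [-7, 55], [-4, 57], [-1, 56], [1, 57], [5, 53], [7, 55], [10, 56], [13, 55], [15, 60], [18, 58], [21, 57], [24, 59], [27, 57]]
upper [[-37, 62], [-34, 63], [-32, 62], [-29, 64], [-26, 62], [-23, 61], [-21, 60], [-18, 58], [-15, 57], [-12, 59], [-9, 57], [-7, 59], [-4, 58], [-1, 56], [2, 58], [5, 57], [8, 55], [10, 57], [13, 56], [16, 57], [19, 56], [22, 58], [25, 56], [27, 58], [30, 57], [34, 52], [37, 51], [40, 46]]
0 [(np.float64(280.5), np.float64(240.4)), (np.float64(276.5), np.float64(236.5))]
4 [(np.float64(280.7), np.float64(238.8)), (np.float64(276.7), np.float64(234.9))]
8 [(np.float64(280.9), np.float64(237.2)), (np.float64(276.9), np.float64(233.3))]
[(276, 234, 235), (279, 232, 238), (282, 232, 239), (285, 231, 238), (288, 230, 235), (291, 229, 234), (294, 228, 232), (297, 226, 231), (300, 225, 229), (303, 227, 228)]
```

```bash
python3 -m jog '[[[0,0,-2],[0,0,0],1],[[0,0,0],[0,0,0],1],[[0,0,0],[0,0,0],1],[[0,0,0],[0,0,0],1],[[0,0,0],[0,0,0],1],[[0,0,0],[0,0,0],1]]'; python3 - <<'E'
from h import *
lever(cam('scene')); rects(cam('top'),*ORANGE,.06,80,3); print(job_done())
E
```

```text
t: 33.2
tool_pos: [0.5621, -0.017, 0.244]
tool_rot: [-0.001, -0.687, 0.727, 0.0]
ft_force: [-1.2, 0.3, 0.1]
width: 0.001
lever px 151 x -42.0 34.0 z 45.0 70.0
ctr [-8. 57.] axis ang 175.6 line at z52: x 55.0 far end [-43.  60.]
[335. 221.] ctr [ 0.4815 -0.2018] size [0.033 0.08 ] long ang 86.9
[335. 205.] ctr [ 0.5269 -0.2034] size [0.032 0.079] long ang 85.1
[338. 189.] ctr [ 0.5733 -0.2088] size [0.032 0.08 ] long ang 86.2
[ 70. 121.] ctr [0.7438 0.5525] size [0.19  0.052] long ang 91.7
the job is handed in; nothing more can be done
None
```

The job is handed in at 33 s. Three orange cases were on the bench, and all three now stand in the blue carrier. They fill gaps a–b, b–c and c–d, so divider a stands at one end of the row and d, with e beyond it, at the other. I then tipped the loop over so its bar fell behind the keeper, and pushed the red lever over and down flat.

**What the last checks showed**
- **Cases:** in the last top picture all three sit about 46 mm apart, aligned with the carrier to within about 2°.
- **Gate:** its edge has moved about 16 mm towards the carrier, which is fully shut. I measured this from the camera image.
- **Lever:** the edges of its shaft are level, it stopped hard under about 32 N, and it had not moved in the second or so between letting go and handing in.

**What went wrong or did not agree**
- **First lever push:** the lever's end caught on the finger and wedged it, with about 24 N upward on the tool. I backed off and pushed again higher up, with no damage that I could see.
- **Lever angle:** a straight-line fit to all the red pixels still reads about 4° above flat. I put that down to the raised thumb end.
- **Middle case:** its measured centre moved about 3 mm sideways in the trough between checks. That is within the 5 mm of play on each side, and I did not look into the cause.
- **Bystanders:** I never planned a move into the other items on the bench, but I did not measure their positions again at the end.
- **Pictures:** I had used all 16 pictures by the time the loop was hooked, so every check after that is from image measurements only.

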